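Cover the loaded board tester and shut its drawer

TASK

One of the two black board testers has a green circuit board lying in its open drawer. Set the aluminium lid with the black grip bar flat into the guides over that board (lower it in, do not drop it), then push that drawer fully home. Leave the empty tester's drawer open.

Things in the scene. Friction and masses are not known exactly. Their poses are not given: they have to be found in the camera images.
- lid: Aluminium lid on the table, left or right: plate 90 mm (its x) by 80 mm (its y), 5 mm thick, 0.13 kg. On its centre stands a black grip bar, 50 mm long (x) and 14 mm thick (y), its top 39 mm above the plate's underside. Origin: centre of the plate's underside, z up. A half turn makes no difference. The orange lid, 70 mm square, on the other side is not wanted.
- loaded_nest (a point): Seat for the lid in the drawer with the green board: where the centre of the lid's underside belongs, 28 mm above the table; moves with the drawer. x points into the tester along the slide, z up; the lid's 90 mm side lies along x. Lid rests on four white pads inside four black guides, 5 mm play all round at the seat, sloping out to 12 mm at their top 14 mm above the seat.
- loaded_drawer (a joint): Opening of the drawer with the board, in m: 0 shut, 0.14 to 0.16 at the start; pushing along the seat's +x shuts it. Takes about 3 N, stays where left. Grey front 150 mm wide, outer face 82 mm from the seat point towards -x, top 82 mm above the table. On it a level steel bar handle, 90 mm long along y, centred; its axis 117 mm from the seat point towards -x, 50 mm above the table.
- empty_drawer (a joint): Opening of the drawer of the other tester, identical but with no board, in m: 0 shut, 0.14 to 0.16 at the start. It stays open. Both testers stand side by side, drawers towards the robot; each housing is 170 mm wide, 190 mm deep and 98 mm high, and its front face is level with the drawer front's inner face when shut.
There are look-alikes about, which are no part of the job. What is meant by the lid is not blue, and is the larger of those in its own colour.

How it is judged:
By the outcome, as a careful person would: the job done as asked, in the order asked, and still so for the second after the job is handed in, with the robot touching nothing.
It also fails if it takes over 56 s, if anything falls off the work surface, if the arm or the gripper's body presses on something with over 40 N, if the wrist force passes 120 N, or if a joint passes its speed limit or range.

ROBOT

A 6-joint arm with a two-finger parallel gripper is mounted at the origin on the work surface. World frame = base frame: x ahead of the robot, y to its left, z up, the work surface at z = 0. Lengths are in m, angles in rad, forces in N, time in s.
With the tool pointing down it reaches from about 0.375 to 0.9 m from the base axis. Payload 3.1 kg.
Tool frame: the origin (TCP) lies on the mounting face of the last link; the fingertips stand 173 mm ahead of it and the grasp point (between the pads) lies 155 mm ahead of it; z points along the fingers, y is the line along which they close (so a half turn about z gives the same grasp; the last joint's range is limited). The gripper opens to 85 mm and grips with 20 to 120 N. Pads are 22 mm wide; open, the fingers measure 114 mm over their backs; the gripper's body (76 mm by 85 mm) begins 54 mm behind the grasp point. The pads swing forward as they close: fully open they stand 13 mm farther back than shut.
Start: joints at [-1.472, 0.527, 1.433, -0, 1.181, -0.178], TCP at [0.171, -0.601, 0.405] pointing down, gripper open.
Joint ranges: [-3.08, 3.08], [-0.75, 2.2], [0.22, 2.44], [-1.43, 4.57], [0, 2.65], [-2.85, 2.85]. Speed limits (rad/s): [2.79, 2.79, 3.14, 3.14, 3.14, 3.14].

INTERFACE

Orientations are given as a unit quaternion [w, x, y, z].
In Python, from rig import arm gives the robot as it stands. The module is installed in compiled form; this text tells all that it offers.
- The arm moves only by the tool apply_moves, never from a script. Its argument "series" is one flat list of numbers, 4 for each row, row after row: the shift along the tool's x, y, z in m, then the turn about the tool's z in degrees. A call has 1 to 8 rows; each row shifts and turns the commanded pose from where the row before left it, along the tool's axes as they then stand; what a row does not reach is not made up. A row lasts 1/12 s, in which the tool goes at most 41.7 mm and 7.16 degrees, less where a joint would pass 70% of its speed; a pose out of reach is approached as far as the arm can. A call with a gripper value outside its range is refused whole. "hand" is the opening in per cent of the stroke, from 0 (shut) to 100 (fully open), set as the call begins (left out, the last holds). The fingers move at their own pace and stop on an object; "grip_force" is the grip in N (left out, the last holds). Time passes only in rows, so rows that do not move let the fingers close. It gives the time, the measured TCP pose, the force, the opening and the grip force at its end, in the units of the state.
- arm.sense(): the state, without advancing time (a new reading comes with each control period).
- arm.read_camera(name): name is "side" or "top" or "wrist"; returns the picture (480x640x3 uint8, blue, green, red); there is no depth.
- arm.camera_params(name): a dict with "fov_y" (degrees; the focal length in pixels is half the picture's height over the tangent of half this angle, whatever the lens; pixels are square), "cx", "cy" (the principal point, pixels), "extrinsics" (4x4, takes a point from camera to world coordinates). Camera axes: x right, y down, z forward; pixel columns grow to the right and rows downward; lengths in m; the calibration is good to about 2 mm. A picture is of the moment at which its call begins: read the wrist's pose just before it. camera_params takes no time and is no camera call; for the wrist camera it gives the pose at the moment of the call.
- arm.hand_in(): hands the job in; it is judged then, once.
The state is a dict: "time_s": time; "joint_positions": joint angles; "qd": joint speeds; "effort": joint torques, N m; "eef_pos": TCP position; "tool_rot": TCP orientation; "ft_force": force on the tool from outside, world axes, zero at the start; "ft_torque": the same for the moment, N m; "grip_width": finger opening in m; "gripper_force": force on a finger pad.
Only numpy, scipy, OpenCV 4.12 (cv2) and the standard library are available. Lean on these libraries where they do the work, as an engineer would, in place of code of your own. Each camera call takes 0.05 s, during which the arm holds its last target. There are 200 camera calls.

## Working session

There is one attempt and no reset: what is moved stays moved. The work goes in short steps, Python scripts to look and compute and a tool call to move; the robot and the scene stay as the last step left them, time stands still between calls to the robot, and variables do not carry over. Pictures are saved under pics/ and viewed, at most 10 in all, crops included, and the job is handed in when it is done.

Besides the shell and the picture viewer there is one more tool, called by a JSON object that holds its "fn" and its "kwargs". apply_moves: Moves the arm, as the interface text tells. Its arguments: {"type":"object","properties":{"series":{"type":"array"},"hand":{"type":"number"},"grip_force":{"type":"number"}},"required":["series"]}

```bash
mkdir -p pics
python3 - <<'E'
from rig import arm
import cv2,numpy as np
s=arm.sense();print(s['time_s'],s['eef_pos'],s['tool_rot'],s['grip_width'])
for n in("top","side"):
    cv2.imwrite(f"pics/{n}0.png",arm.read_camera(n));p=arm.camera_params(n);print(n,p['fov_y'],p['cx'],p['cy']);print(np.round(p['extrinsics'],4).tolist())
E
```

```text
0.0 [ 0.17080573 -0.60087118  0.40373123] [-1.07062186e-03  9.90438828e-01  1.37948468e-01  5.28487384e-05] 0.08543282151290264
top 48.442436975647574 315.6311223885002 237.4222384548428
[[-0.0076, -0.9914, 0.1304, 0.3853], [-0.9999, 0.0093, 0.0129, -0.0114], [-0.014, -0.1302, -0.9914, 1.2676], [0.0, 0.0, 0.0, 1.0]]
side 51.70590553779936 324.1316032406363 241.66529594537997
[[-0.9734, -0.1761, 0.1463, 0.3832], [-0.2287, 0.7744, -0.5898, 0.615], [-0.0095, -0.6077, -0.7941, 0.8795], [0.0, 0.0, 0.0, 1.0]]
```

View pics/top0.png

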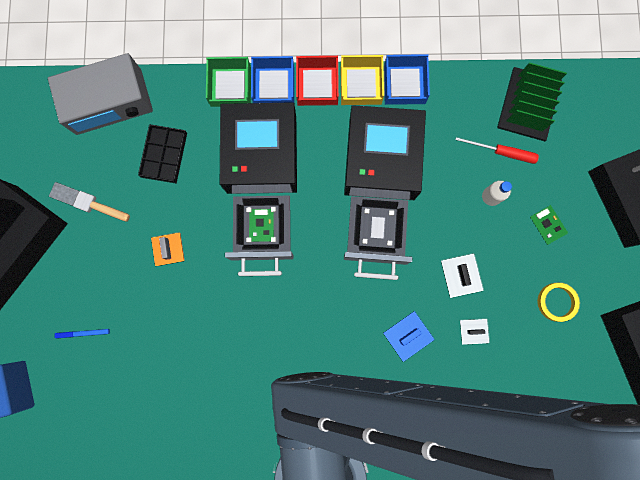

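View pics/side0.png

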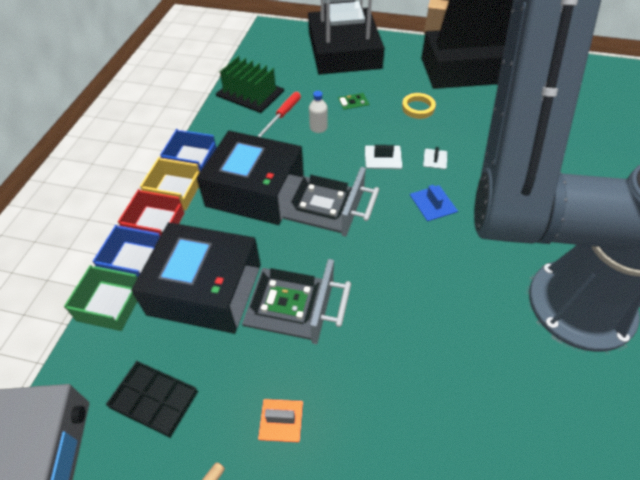

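The top view shows the green board in the left tester's drawer at about (262,225). The wanted lid is the larger white plate at (462,275), with its bar roughly along image vertical. The side view agrees. Next I measure the lid and the drawer.

```bash
cat > h.py <<'E'
import cv2,numpy as np
from rig import arm
def ray(p,uv,z):
    "pixels -> world points on the plane at height z"
    uv=np.atleast_2d(uv).astype(float);f=240/np.tan(np.radians(p['fov_y']/2));E=np.array(p['extrinsics'])
    d=np.c_[(uv-[p['cx'],p['cy']])/f,np.ones(len(uv))]@E[:3,:3].T
    return E[:3,3]+d*((z-E[2,3])/d[:,2])[:,None]
def blobs(m,amin):
    c,_=cv2.findContours(m.astype(np.uint8),cv2.RETR_EXTERNAL,cv2.CHAIN_APPROX_NONE)
    return [k for k in c if cv2.contourArea(k)>=amin]
def rect(p,c,z):
    "metric min-area rectangle of a contour"
    w=ray(p,c[:,0,:],z)[:,:2]*1000
    (x,y),(a,b),t=cv2.minAreaRect(w.astype(np.float32))
    return np.round([x,y,a,b,t],1)
E
python3 - <<'E'
from h import *
im=cv2.imread("pics/top0.png");p=arm.camera_params("top")
hsv=cv2.cvtColor(im,cv2.COLOR_BGR2HSV);H,S,V=cv2.split(hsv)
w=(S<40)&(V>170)
def roi(m,x0,y0,x1,y1):
    o=np.zeros_like(m);o[y0:y1,x0:x1]=m[y0:y1,x0:x1];return o
for c in blobs(roi(w,435,245,495,350),50):print('lid',rect(p,c,.005))
for c in blobs(roi(V<60,450,255,478,295),20):print('bar',rect(p,c,.039))
for n,x in(('L',232),('R',350)):
    for c in blobs(roi((S<60)&(V>160),x,195,x+60,248),2):print(n,'pad',c[:,0].mean(0),np.round(ray(p,c[:,0].mean(0),.028)*1000,1))
for c in blobs(roi((S<60)&(V>150),225,262,295,280),5):print('handle',rect(p,c,.05))
cv2.imwrite("pics/top1.png",np.hstack([cv2.resize(im[180:290,215:305],None,fx=4,fy=4),cv2.resize(im[180:290,430:530],None,fx=4,fy=4)]))
E
```

```text
lid [ 327.9 -361.7   55.2   62.1    2.7]
lid [ 458.4 -338.5   88.9   78.8   11.9]
bar [ 456.8 -329.2   46.9    7.8   11.7]
L pad [273. 239.] [[545.5 104.8  28. ]]
L pad [248.         239.35714286] [[545.2 163.5  28. ]]
L pad [254.36363636 233.63636364] [[558.6 148.6  28. ]]
L pad [261. 212.] [[610.  133.3  28. ]]
L pad [272.86666667 208.86666667] [[617.3 105.3  28. ]]
L pad [248.13333333 209.13333333] [[617.2 163.8  28. ]]
R pad [389.4375 242.6875] [[ 534.2 -167.6   28. ]]
R pad [364.66666667 240.86666667] [[ 539.1 -109.9   28. ]]
R pad [377.31746032 227.20634921] [[ 571.1 -140.2   28. ]]
R pad [391. 212.] [[ 607.  -173.1   28. ]]
R pad [366.66666667 210.33333333] [[ 611.5 -116.    28. ]]
handle [474.9 133.3  98.5  29.8  89.5]
```

View pics/top1.png

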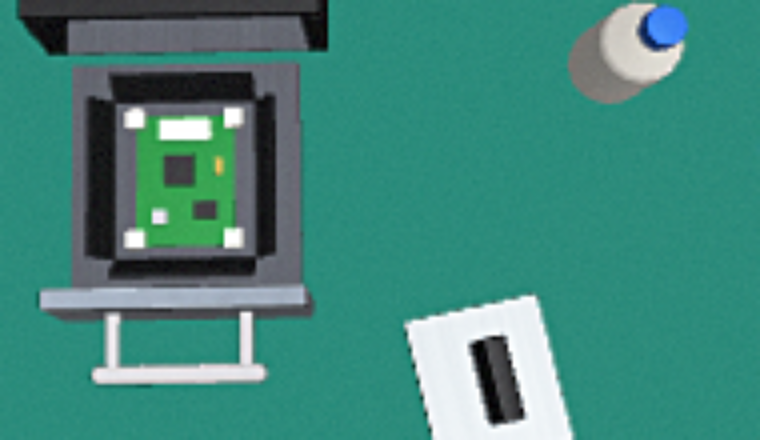

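{"fn": "apply_moves", "kwargs": {"series": [0.029, -0.0145, 0.0083, 0, 0.029, -0.0145, 0.0083, 0, 0.029, -0.0145, 0.0083, 0, 0.029, -0.0145, 0.0083, 0, 0.029, -0.0145, 0.0083, 0, 0.029, -0.0145, 0.0083, 0, 0.029, -0.0145, 0.0083, 0, 0.029, -0.0145, 0.0083, 0], "hand": 100}}

```text
time_s: 0.77
eef_pos: [0.3631, -0.4249, 0.3376]
tool_rot: [-0.0, 0.99, 0.138, -0.0]
ft_force: [-0.1, 0.1, -0.5]
grip_width: 0.0852
gripper_force: 0.0
```

{"fn": "apply_moves", "kwargs": {"series": [0.029, -0.0145, 0.0083, 0, 0.029, -0.0145, 0.0083, 0, 0.029, -0.0145, 0.0083, 0, 0.029, -0.0145, 0.0083, 0, 0, 0, 0, 4, 0, 0, 0, 0, 0, 0, 0, 0]}}

```text
time_s: 1.35
eef_pos: [0.4582, -0.3385, 0.3048]
tool_rot: [-0.0, 0.995, 0.105, -0.0]
ft_force: [1.1, -0.4, -0.9]
grip_width: 0.0856
gripper_force: 0.0
```

```bash
cat >> h.py <<'E'
from scipy.spatial.transform import Rotation as R
def pose():
    s=arm.sense();w,x,y,z=s['tool_rot'];M=R.from_quat([x,y,z,w]).as_matrix()
    return s,np.array(s['eef_pos']),M,np.degrees(np.arctan2(M[1,0],M[0,0]))
def goto(t,yaw):
    "shift in tool axes to TCP target t, and turn about tool z"
    s,q,M,y=pose();print('t',round(s['time_s'],2),'tcp',np.round(q*1000,1),'yaw',round(y,2),'tilt',np.round(M[:2,2],4),'F',np.round(s['ft_force'],1),'w',round(s['grip_width'],4))
    print('shift mm',np.round(M.T@(np.array(t)-q)*1000,1),'turn',round(y-yaw,2))
E
python3 - <<'E'
from h import *
goto([.4575,-.338,.183],11.8)
p=arm.camera_params("wrist");im=arm.read_camera("wrist");cv2.imwrite("pics/w0.png",im)
H,S,V=cv2.split(cv2.cvtColor(im,cv2.COLOR_BGR2HSV))
for c in blobs((S<40)&(V>150),800):print('lid',rect(p,c,.005),cv2.boundingRect(c))
for c in blobs(V<60,300):print('bar',rect(p,c,.039),cv2.boundingRect(c))
E
```

```text
t 1.35 tcp [ 458.2 -338.5  304.8] yaw 12.0 tilt [-0.0006  0.0002] F [ 1.1 -0.4 -0.9] w 0.0856
shift mm [ -0.5  -0.6 121.8] turn 0.2
lid [ 330.3 -362.    55.6   62.9    2.6] (265, 362, 94, 72)
lid [ 460.5 -338.6   89.9   80.2   11.7] (254, 161, 126, 132)
lid [ 453.  -139.8   15.4   39.5   89.9] (0, 147, 25, 63)
bar [ 346.6 -359.6   22.8   32.7    2.5] (287, 393, 48, 35)
bar [ 354.  -363.4  128.   451.8   12. ] (0, 314, 640, 166)
bar [ 463.5 -338.2   53.1   12.1   11.6] (306, 194, 22, 88)
bar [ 534.5 -218.1    3.5   64.7   85. ] (108, 0, 27, 127)
bar [ 532.1 -180.4   26.8   60.8   44.1] (0, 0, 79, 95)
```

View pics/w0.png

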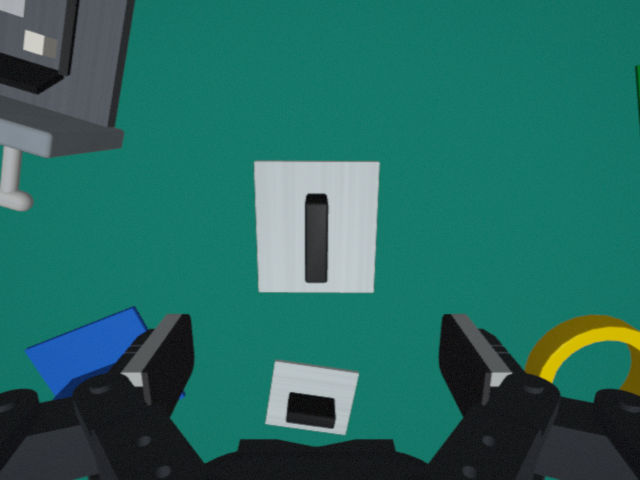

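The wrist view shows the wanted lid at (316,227), its bar in line with the fingers and nothing in the fingers' way. I'll go down and grip.

{"fn": "apply_moves", "kwargs": {"series": [0.001, 0, 0.02, 0.2, 0, 0, 0.02, 0, 0, 0, 0.02, 0, 0, 0, 0.02, 0, 0, 0, 0.02, 0, 0, 0, 0.012, 0, 0, 0, 0.0095, 0, 0, 0, 0, 0]}}

```text
time_s: 2.07
eef_pos: [0.4582, -0.3389, 0.1821]
tool_rot: [-0.001, 0.995, 0.101, -0.001]
ft_force: [-0.1, 0.5, 0.2]
grip_width: 0.0855
gripper_force: 0.0
```

{"fn": "apply_moves", "kwargs": {"series": [0, 0, 0, 0, 0, 0, 0, 0, 0, 0, 0, 0, 0, 0, 0, 0, 0, 0, 0, 0, 0, 0, 0, 0, 0, 0, 0, 0, 0, 0, 0, 0], "hand": 0, "grip_force": 50}}

```text
time_s: 2.73
eef_pos: [0.4593, -0.3387, 0.1843]
tool_rot: [0.001, 0.995, 0.102, 0.0]
ft_force: [-0.2, -0.1, 6.2]
grip_width: 0.0133
gripper_force: 50.1
```

{"fn": "apply_moves", "kwargs": {"series": [0, 0, -0.005, 0, 0, 0, -0.01, 0, 0, 0, -0.02, 0, 0, 0, -0.025, 0, 0, 0, -0.025, 0, 0, 0, -0.025, 0, 0, 0, -0.015, 0, 0, 0, 0, 0]}}

```text
time_s: 3.4
eef_pos: [0.4597, -0.3391, 0.3125]
tool_rot: [0.003, 0.995, 0.102, 0.002]
ft_force: [-0.2, -0.7, -0.2]
grip_width: 0.013
gripper_force: 49.1
```

Run:
```python
from h import *
goto([.5813,.1344,.308],.4)
p=arm.camera_params("wrist");im=arm.read_camera("wrist");cv2.imwrite("pics/w1.png",im)
```

```text
t 3.4 tcp [ 459.7 -339.1  312.5] yaw 11.67 tilt [ 0.005  -0.0055] F [-0.2 -0.7 -0.2] w 0.013
shift mm [ 214.8 -439.2    2.5] turn 11.27
```

View pics/w1.png

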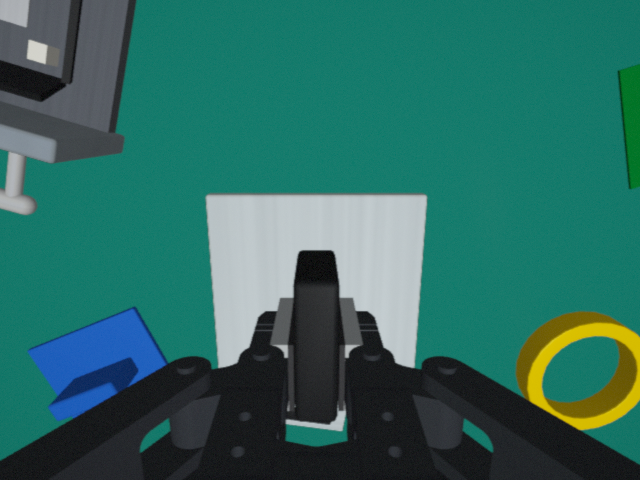

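The lid is held straight. I'll carry it to just short of the nest and refine the nest position with the wrist camera.

{"fn": "apply_moves", "kwargs": {"series": [0.0032, -0.0145, 0, 0, 0.0063, -0.0289, 0, 0, 0.0063, -0.0289, 0, 0, 0.0063, -0.0289, 0, 0, 0.0063, -0.0289, 0, 0, 0.0063, -0.0289, 0, 0, 0.0063, -0.0289, 0, 0, 0.0063, -0.0289, 0, 0]}}

```text
time_s: 4.12
eef_pos: [0.4601, -0.114, 0.307]
tool_rot: [-0.002, 0.995, 0.101, -0.002]
ft_force: [0.2, 0.3, -0.2]
grip_width: 0.0131
gripper_force: 49.1
```

{"fn": "apply_moves", "kwargs": {"series": [0.0063, -0.0289, 0, 0, 0.0063, -0.0289, 0, 0, 0.0063, -0.0289, 0, 0, 0.0063, -0.0289, 0, 0, 0.0063, -0.0289, 0, 0, 0.0063, -0.0289, 0, 0, 0.0063, -0.0289, 0, 0, 0.0063, -0.0289, 0, 0]}}

```text
time_s: 4.78
eef_pos: [0.4622, 0.1221, 0.307]
tool_rot: [-0.0, 0.995, 0.102, -0.003]
ft_force: [0.7, -0.9, -0.1]
grip_width: 0.0132
gripper_force: 49.1
```

{"fn": "apply_moves", "kwargs": {"series": [0.0032, -0.0145, 0, 0, 0, 0, 0, 4, 0, 0, 0, 4, 0, 0, 0, 3.3, 0, 0, 0, 0, 0, 0, 0, 0, 0, 0, 0, 0]}}

```text
time_s: 5.37
eef_pos: [0.4636, 0.135, 0.3078]
tool_rot: [0.0, 1.0, 0.004, -0.001]
ft_force: [0.4, -0.4, -1.5]
grip_width: 0.0129
gripper_force: 49.1
```

Run:
```python
from h import *
goto([.5813,.1344,.308],.4)
p=arm.camera_params("wrist");im=arm.read_camera("wrist");cv2.imwrite("pics/w2.png",im)
H,S,V=cv2.split(cv2.cvtColor(im,cv2.COLOR_BGR2HSV))
for c in blobs((S<60)&(V>150),30):
    b=cv2.boundingRect(c)
    if b[1]<300: print(b,rect(p,c,.028),rect(p,c,.05))
```

```text
t 5.37 tcp [463.6 135.  307.8] yaw 0.44 tilt [-0.0025 -0.    ] F [ 0.4 -0.4 -1.5] w 0.0129
shift mm [117.7   1.5  -0.5] turn 0.04
(206, 195, 221, 173) [4.327e+02 1.340e+02 1.187e+02 1.343e+02 4.000e-01] [4.417e+02 1.341e+02 1.082e+02 1.224e+02 4.000e-01]
(158, 172, 318, 22) [4.996e+02 1.341e+02 1.260e+01 1.895e+02 4.000e-01] [5.027e+02 1.342e+02 1.150e+01 1.728e+02 4.000e-01]
(256, 89, 19, 20) [546.9 163.7  10.2  10.4  88.7] [545.9 161.2   9.3   9.5  88.7]
(359, 88, 19, 20) [547.7 105.4  10.3  10.2   2.1] [546.6 107.9   9.4   9.3   2.1]
(283, 66, 15, 15) [5.604e+02 1.494e+02 7.200e+00 7.900e+00 4.000e-01] [5.582e+02 1.481e+02 6.600e+00 7.200e+00 4.000e-01]
```

View pics/w2.png

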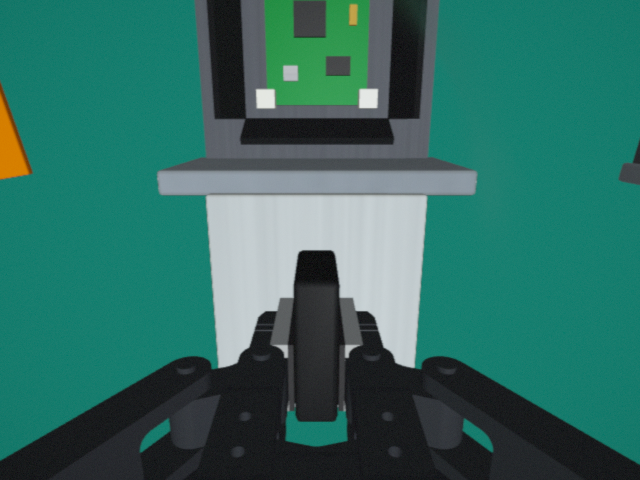

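The front pads sit at (265,99) and (368,98), so the nest centre is about (583, 134.6) mm with yaw about 0.5°, in line with the lid. I'll move over the nest and start down.

{"fn": "apply_moves", "kwargs": {"series": [0.01, 0, 0, 0, 0.025, 0.0005, 0, 0, 0.025, 0.0005, 0, 0, 0.025, 0.0003, 0, 0, 0.024, 0, 0, 0, 0.01, 0, 0, 0, 0, 0, 0, 0, 0, 0, 0, 0]}}

```text
time_s: 6.08
eef_pos: [0.5837, 0.134, 0.3082]
tool_rot: [-0.0, 1.0, 0.003, -0.0]
ft_force: [-0.8, -0.3, -1.4]
grip_width: 0.0132
gripper_force: 49.1
```

{"fn": "apply_moves", "kwargs": {"series": [0, 0, 0.01, 0, 0, 0, 0.015, 0, 0, 0, 0.015, 0, 0, 0, 0.015, 0, 0, 0, 0.01, 0, 0, 0, 0.008, 0, 0, 0, 0, 0, 0, 0, 0, 0]}}

```text
time_s: 6.75
eef_pos: [0.583, 0.1343, 0.2353]
tool_rot: [0.0, 1.0, 0.003, -0.001]
ft_force: [-0.9, -0.4, -1.0]
grip_width: 0.0131
gripper_force: 49.1
```

Run:
```python
from h import *
goto([.5827,.1346,.2115],.5)
cv2.imwrite("pics/w3.png",arm.read_camera("wrist"))
cv2.imwrite("pics/s3.png",cv2.resize(arm.read_camera("side")[180:380,180:440],None,fx=3,fy=3))
goto([.5827,.1346,.2115],.5)
```

```text
t 6.75 tcp [583.  134.3 235.3] yaw 0.37 tilt [-0.001 -0.   ] F [-0.9 -0.4 -1. ] w 0.0131
shift mm [-0.3 -0.3 23.8] turn -0.13
t 6.85 tcp [583.6 134.3 236.3] yaw 0.36 tilt [0.0013 0.0001] F [ 0.2 -0.  -1.4] w 0.0128
shift mm [-0.9 -0.3 24.7] turn -0.14
```

View pics/w3.png

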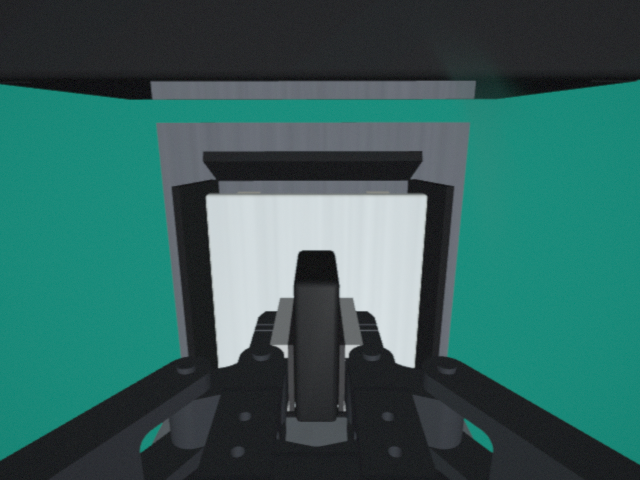

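The lid hangs square over the nest, about 1.3 mm right of centre (lid columns 206–427, drawer 157–469). I'll correct that and lower slowly.

{"fn": "apply_moves", "kwargs": {"series": [-0.0005, -0.0013, 0.002, -0.1, 0, 0, 0.003, 0, 0, 0, 0.003, 0, 0, 0, 0.003, 0, 0, 0, 0.003, 0, 0, 0, 0.003, 0, 0, 0, 0.002, 0, 0, 0, 0, 0]}}

```text
time_s: 7.52
eef_pos: [0.5827, 0.1356, 0.2159]
tool_rot: [0.0, 1.0, 0.004, -0.001]
ft_force: [0.1, 0.5, -0.7]
grip_width: 0.0132
gripper_force: 49.1
```

{"fn": "apply_moves", "kwargs": {"series": [0, 0, 0.001, 0, 0, 0, 0.001, 0, 0, 0, 0, 0, 0, 0, 0, 0]}}

```text
time_s: 7.85
eef_pos: [0.5829, 0.1356, 0.2147]
tool_rot: [-0.0, 1.0, 0.004, 0.0]
ft_force: [-1.5, 0.5, -2.2]
grip_width: 0.0132
gripper_force: 49.1
```

{"fn": "apply_moves", "kwargs": {"series": [0, 0, 0.001, 0, 0, 0, 0, 0, 0, 0, 0, 0]}}

```text
time_s: 8.1
eef_pos: [0.5829, 0.1356, 0.2136]
tool_rot: [-0.0, 1.0, 0.004, 0.0]
ft_force: [0.5, -0.4, -1.4]
grip_width: 0.0131
gripper_force: 49.1
```

{"fn": "apply_moves", "kwargs": {"series": [0, 0, 0.001, 0, 0, 0, 0, 0, 0, 0, 0, 0]}}

```text
time_s: 8.35
eef_pos: [0.5828, 0.1356, 0.2125]
tool_rot: [0.0, 1.0, 0.004, -0.0]
ft_force: [0.8, 0.4, -0.3]
grip_width: 0.0131
gripper_force: 49.1
```

{"fn": "apply_moves", "kwargs": {"series": [0, 0, 0.0007, 0, 0, 0, 0, 0, 0, 0, 0, 0]}}

```text
time_s: 8.6
eef_pos: [0.5829, 0.1356, 0.2123]
tool_rot: [-0.0, 1.0, 0.004, 0.0]
ft_force: [-1.1, 1.0, 3.0]
grip_width: 0.0131
gripper_force: 49.6
```

{"fn": "apply_moves", "kwargs": {"series": [0, 0, 0.0006, 0, 0, 0, 0, 0, 0, 0, 0, 0]}}

```text
time_s: 8.85
eef_pos: [0.5829, 0.1356, 0.2123]
tool_rot: [0.0, 1.0, 0.004, 0.0]
ft_force: [-2.3, -0.3, 7.0]
grip_width: 0.0129
gripper_force: 50.4
```

{"fn": "apply_moves", "kwargs": {"series": [0, 0, 0, 0, 0, 0, 0, 0, 0, 0, 0, 0, 0, 0, 0, 0, 0, 0, 0, 0, 0, 0, 0, 0], "hand": 38}}

```text
time_s: 9.35
eef_pos: [0.5828, 0.1356, 0.2111]
tool_rot: [0.0, 1.0, 0.004, -0.0]
ft_force: [-0.1, 1.0, -0.4]
grip_width: 0.0324
gripper_force: 0.0
```

{"fn": "apply_moves", "kwargs": {"series": [0, 0, -0.003, 0, 0, 0, -0.005, 0, 0, 0, -0.01, 0, 0, 0, -0.02, 0, 0, 0, -0.02, 0, 0, 0, -0.02, 0, 0, 0, -0.02, 0, 0, 0, 0, 0]}}

```text
time_s: 10.02
eef_pos: [0.5843, 0.1358, 0.3144]
tool_rot: [-0.0, 1.0, 0.004, 0.005]
ft_force: [-0.0, 0.6, 0.9]
grip_width: 0.0325
gripper_force: 0.0
```

Run:
```python
from h import *
goto([.43,.1335,.31],.5)
a=arm.read_camera("side")[200:350,220:370];b=arm.read_camera("wrist")
cv2.imwrite("pics/c4.png",np.hstack([cv2.resize(a,(400,400)),cv2.resize(b[60:460,120:520],(400,400))]))
```

```text
t 10.02 tcp [584.3 135.8 314.4] yaw 0.47 tilt [0.0095 0.0005] F [-0.   0.6  0.9] w 0.0325
shift mm [-154.3    1.     2.9] turn -0.03
```

View pics/c4.png

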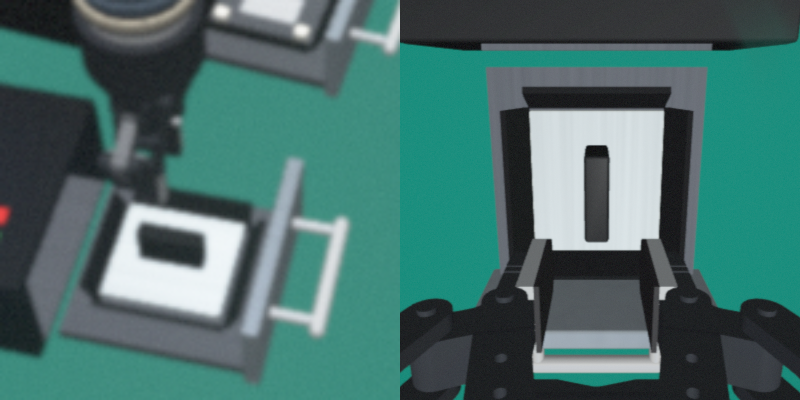

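The lid sits flat inside the four guides. Next I'll go in front of the handle with the fingers shut.

{"fn": "apply_moves", "kwargs": {"series": [-0.01, 0, 0, 0, -0.025, 0.0005, 0, 0, -0.03, 0.0005, 0, 0, -0.03, 0, 0, 0, -0.03, 0, 0, 0, -0.02, 0, 0, 0, -0.01, 0, 0, 0, 0, 0, 0, 0], "hand": 0}}

```text
time_s: 10.78
eef_pos: [0.4253, 0.1334, 0.3086]
tool_rot: [0.0, 1.0, 0.004, -0.002]
ft_force: [-0.9, 0.3, -0.2]
grip_width: 0.0002
gripper_force: 0.0
```

{"fn": "apply_moves", "kwargs": {"series": [0, 0, 0.01, 0, 0, 0, 0.02, 0, 0, 0, 0.02, 0, 0, 0, 0.02, 0, 0, 0, 0.02, 0, 0, 0, 0.012, 0, 0, 0, 0, 0, 0, 0, 0, 0]}}

```text
time_s: 11.45
eef_pos: [0.4292, 0.1333, 0.2064]
tool_rot: [-0.0, 1.0, 0.004, -0.0]
ft_force: [0.7, 0.3, -0.9]
grip_width: 0.0001
gripper_force: 0.0
```

{"fn": "apply_moves", "kwargs": {"series": [0.006, 0, 0, 0, 0.006, 0, 0, 0, 0.006, 0, 0, 0, 0.004, 0, 0, 0, 0.004, 0, 0, 0, 0.004, 0, 0, 0, 0.004, 0, 0, 0, 0.004, 0, 0, 0]}}

```text
time_s: 12.12
eef_pos: [0.4657, 0.1337, 0.2074]
tool_rot: [0.0, 1.0, 0.004, -0.001]
ft_force: [-3.4, -0.1, 2.1]
grip_width: 0.0001
gripper_force: 1.5
```

{"fn": "apply_moves", "kwargs": {"series": [0.005, 0, 0, 0, 0.006, 0, 0, 0, 0.006, 0, 0, 0, 0.006, 0, 0, 0, 0.006, 0, 0, 0, 0.006, 0, 0, 0, 0.006, 0, 0, 0, 0.006, 0, 0, 0]}}

```text
time_s: 12.78
eef_pos: [0.5135, 0.134, 0.2073]
tool_rot: [-0.0, 1.0, 0.004, -0.0]
ft_force: [-3.0, 0.3, 2.6]
grip_width: -0.0
gripper_force: 1.5
```

{"fn": "apply_moves", "kwargs": {"series": [0.006, 0, 0, 0, 0.006, 0, 0, 0, 0.006, 0, 0, 0, 0.006, 0, 0, 0, 0.006, 0, 0, 0, 0.006, 0, 0, 0, 0.006, 0, 0, 0, 0.004, 0, 0, 0]}}

```text
time_s: 13.45
eef_pos: [0.5598, 0.1344, 0.2073]
tool_rot: [-0.0, 1.0, 0.004, 0.001]
ft_force: [-2.6, 0.2, 1.7]
grip_width: 0.0
gripper_force: 1.4
```

{"fn": "apply_moves", "kwargs": {"series": [0.004, 0, 0, 0, 0.004, 0, 0, 0, 0.004, 0, 0, 0, 0.003, 0, 0, 0, 0.003, 0, 0, 0]}}

```text
time_s: 13.87
eef_pos: [0.5772, 0.1346, 0.2073]
tool_rot: [-0.0, 1.0, 0.004, -0.0]
ft_force: [-3.0, 0.7, 1.7]
grip_width: -0.0002
gripper_force: 1.4
```

Run:
```python
from h import *
goto([.60,.1346,.2074],.5)
a=arm.read_camera("side")[200:350,130:330];b=arm.read_camera("wrist")
cv2.imwrite("pics/c5.png",np.hstack([cv2.resize(a,(400,300)),cv2.resize(b,(400,300))]))
```

```text
t 13.87 tcp [577.2 134.6 207.3] yaw 0.46 tilt [-0.  0.] F [-3.   0.7  1.7] w -0.0002
shift mm [22.8  0.1 -0.1] turn -0.04
```

View pics/c5.png

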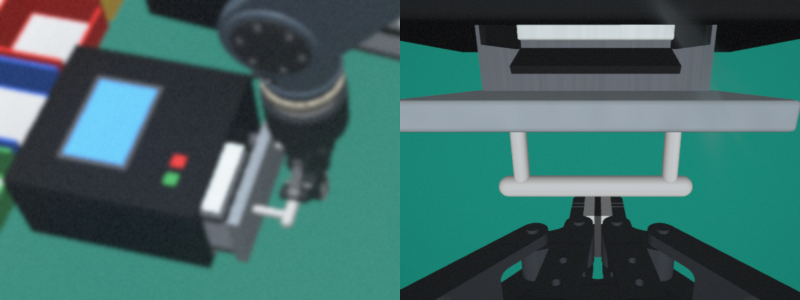

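The lid is passing into the housing cleanly with about 3 cm still to go. I'll keep pushing slowly until it stops.

{"fn": "apply_moves", "kwargs": {"series": [0.003, 0, 0, 0, 0.003, 0, 0, 0, 0.003, 0, 0, 0, 0.003, 0, 0, 0, 0.003, 0, 0, 0]}}

```text
time_s: 14.38
eef_pos: [0.5921, 0.1346, 0.2073]
tool_rot: [0.0, 1.0, 0.004, -0.0]
ft_force: [-2.4, 1.1, 1.6]
grip_width: -0.0001
gripper_force: 1.4
```

{"fn": "apply_moves", "kwargs": {"series": [0.002, 0, 0, 0, 0.002, 0, 0, 0, 0.002, 0, 0, 0, 0.002, 0, 0, 0]}}

```text
time_s: 14.72
eef_pos: [0.6, 0.1347, 0.2073]
tool_rot: [0.0, 1.0, 0.004, -0.0]
ft_force: [-3.3, -0.5, 1.8]
grip_width: 0.0002
gripper_force: 1.3
```

{"fn": "apply_moves", "kwargs": {"series": [0.001, 0, 0, 0, 0.001, 0, 0, 0, 0.001, 0, 0, 0]}}

```text
time_s: 14.97
eef_pos: [0.6019, 0.1348, 0.2072]
tool_rot: [0.0, 1.0, 0.004, -0.002]
ft_force: [-6.4, -0.7, 4.5]
grip_width: 0.0003
gripper_force: 3.4
```

{"fn": "apply_moves", "kwargs": {"series": [0.001, 0, 0, 0, 0.001, 0, 0, 0, 0.001, 0, 0, 0]}}

```text
time_s: 15.22
eef_pos: [0.603, 0.1348, 0.2072]
tool_rot: [0.0, 1.0, 0.004, -0.005]
ft_force: [-11.4, -0.3, 10.2]
grip_width: 0.0
gripper_force: 5.8
```

{"fn": "apply_moves", "kwargs": {"series": [0.001, 0, 0, 0, 0.001, 0, 0, 0, 0, 0, 0, 0]}}

```text
time_s: 15.47
eef_pos: [0.6037, 0.1349, 0.2072]
tool_rot: [0.0, 1.0, 0.004, -0.007]
ft_force: [-14.3, -1.4, 11.1]
grip_width: 0.0001
gripper_force: 6.8
```

{"fn": "apply_moves", "kwargs": {"series": [-0.006, 0, 0, 0, -0.01, 0, 0, 0, -0.02, 0, 0, 0, -0.03, 0, 0, 0, -0.03, 0, 0, 0, -0.02, 0, -0.02, 0, 0, 0, -0.03, 0, 0, 0, 0, 0]}}

```text
time_s: 16.13
eef_pos: [0.4931, 0.1341, 0.2611]
tool_rot: [-0.0, 1.0, 0.004, 0.005]
ft_force: [0.1, -0.7, 0.3]
grip_width: 0.0001
gripper_force: 0.0
```

Run:
```python
from h import *
goto([.48,.1346,.25],.5)
a=arm.read_camera("side")[120:350,130:390];b=arm.read_camera("wrist")
cv2.imwrite("pics/c6.png",np.hstack([cv2.resize(a,(400,354)),cv2.resize(b[:354*640//400*400//400,:],(400,354))]))
```

```text
t 16.13 tcp [493.1 134.1 261.1] yaw 0.49 tilt [0.0102 0.0004] F [ 0.1 -0.7  0.3] w 0.0001
shift mm [-13.2  -0.6  11. ] turn -0.01
```

View pics/c6.png

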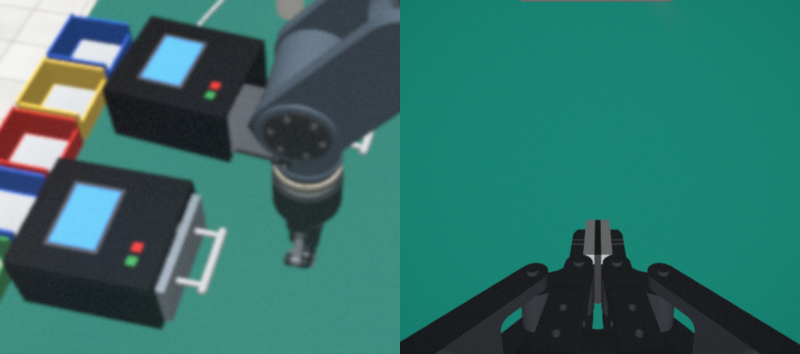

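The drawer front is flush with the housing, the other drawer is still open, and the arm is clear.

```bash
python3 -c "
from rig import arm
print(arm.hand_in())"
```

```text
the job is handed in; nothing more can be done
None
```

The aluminium lid was lowered flat into the guides over the green board and that drawer was pushed home to its stop; the empty tester's drawer is still open, and the job was handed in at about 16 s with no verdict returned.

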